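# Shut down the hand-cranked soap doser

## Task

Shut the soap doser down for cleaning: first turn the dial on its sloped end fully anticlockwise to its end stop, and only once the dial is shut, wind the crank on its top clockwise, a full turn or a little more, until it meets its stop, to empty the pump. Leave both at their stops, let go, and do not disturb the caddy, the clear bin or the soap dispenser standing around it.

Things in the scene. Friction and masses are not known exactly. Their poses are not given: they have to be found in the camera images.
- doser: Soap doser, fixed: white housing 240 long (x) x 200 wide (y) x 105 mm high. Origin: centre of underside; x from its low end to its high end; the low end faces the robot's left (yaw -1.57 +- 0.4 rad). From x -120, z 21 mm its top slopes up at 35 degrees to x 0, z 105, then runs level to x +120. The dial's axis leaves the slope at x -60, y 0, z 63 mm, square to it. A spout juts 62 mm to +y.
- dial (a joint): Black dial on the slope: disc 44 mm across, 8 thick, with a bar grip 42 long, 14 wide, top 38 mm over the disc's underside, on a grey collar 6 mm thick. rad: 0 = shut, the anticlockwise stop (bar straight up the slope, white mark at the low end); grows clockwise, looking onto it, to 4.7. Starts 1.7 to 2.9, so it may need two grasps. Friction 0.06 N m; stays where left.
- dial_grip (a point): On the dial's axis, 37 mm above the slope, 7 mm below the bar's top: where to hold the bar, tool along the axis (fingertips clear the disc by 4 mm). z axis: the dial's axis, out of the slope, 35 degrees from vertical towards the doser's -x; x axis: along the bar, away from the white mark, uphill at value 0; turns with the dial.
- crank (a joint): Steel crank on the level top: flat arm with upright black handle, vertical axis at x +50, y 0 mm of the doser. rad, growing clockwise from above: 0 = one end stop, arm pointing straight to the doser's high end (+x); 7.1 = the other end stop, 0.82 rad past a full turn. Starts 0 to 0.75. Friction 0.08 N m; stays where left.
- crank_post (a point): Point on the axis of the crank's upright round handle (19 mm across, turning freely on the arm, from 127 to 171 mm above the shelf), 153 mm above the shelf and 45 mm from the crank's axis: where to hold it from above. Nothing else on the doser is higher than 130 mm.
- crank_axis (a point): Point on the crank's vertical axis, 153 mm above the shelf: centre of the circle that point crank_post follows.
- caddy: Bystander, loose: white plastic caddy with dividers, 150 x 260 x 100 mm, with a spray bottle (225 mm high), a round steel drain cover and a green-handled scrub brush (190 mm high) standing in it. Origin at the centre of its underside. Stands left or right of the doser.
- bin: Bystander, loose: clear acrylic bin with its hinged lid shut, 150 x 200 x 115 mm. Origin at the centre of its underside. Stands on the other side of the doser from the caddy.
- dispenser: Bystander, loose: press-button soap dispenser, white round bottle 72 mm across with a steel pump head, 145 mm high. Origin at the centre of its underside. Stands left of the doser, nearer the robot.

How it is judged:
On the way, in this order (a step that is already met when the one before it is completed fails the run):
1. the dial is fully anticlockwise at its end stop (value of joint dial below 0.09 rad), for 0.2 s.
2. the crank has been wound clockwise, a full turn or more, to its end stop (value of joint crank above 6.93 rad), for 0.2 s.
At the end, for the whole second after the job is handed in: The dial is within 0.09 rad (5 degrees) of its anticlockwise stop (0) and the crank within 0.17 rad (10 degrees) of its clockwise stop (7.1 rad), both at rest and let go (value of joint dial below 0.09 rad and value of joint crank above 6.93 rad and velocity of joint crank below 0.1 rad/s); the robot touches nothing.
It fails at once if the crank is wound while the dial is still open (value of joint dial above 0.3 rad and value of joint crank above 1.2 rad).
It fails at once if the caddy is disturbed (moved over 20 mm) (distance of caddy from where it was at the start of the episode above 0.02 m).
It fails at once if the bin is disturbed (moved over 20 mm) (distance of bin from where it was at the start of the episode above 0.02 m).
It fails at once if the dispenser is disturbed (moved over 20 mm or tipped) (distance of dispenser from where it was at the start of the episode above 0.02 m or angle between dispenser's own z axis and vertical above 0.3 rad).
It also fails if it takes over 72 s, if anything falls off the work surface, if the arm or the gripper's body presses on something with over 40 N, if the wrist force passes 120 N, or if a joint passes its speed limit or range.

## Robot

A 6-joint arm with a two-finger parallel gripper is mounted at the origin on the work surface. World frame = base frame: x ahead of the robot, y to its left, z up, the work surface at z = 0. Lengths are in m, angles in rad, forces in N, time in s.
With the tool pointing down it reaches from about 0.225 to 0.875 m from the base axis. Payload 3.4 kg.
Tool frame: the origin (TCP) lies at the very end of the fingers, on their centre line; the grasp point (between the pads) lies manip.grip_point_offset behind it (manip.grip_point_offset is the distance from the TCP to the grasp point, in m); z points along the fingers, y is the line along which they close (so a half turn about z gives the same grasp; the last joint's range is limited). The gripper opens to 85 mm and grips with 20 to 120 N. Pads are 22 mm wide; open, the fingers measure 114 mm over their backs; the gripper's body (76 mm by 85 mm) begins 54 mm behind the grasp point. The pads swing forward as they close: fully open they stand 13 mm farther back than shut.
Start: joints at [1.172, 0.276, 1.505, -0, 1.361, -0.121], TCP at [0.158, 0.553, 0.231] pointing down, gripper open.
Joint ranges: [-2.89, 2.89], [-0.75, 2.08], [0.22, 2.7], [-1.18, 4.32], [0.11, 2.71], [-2.7, 2.7]. Speed limits (rad/s): [2.57, 2.57, 3.14, 3.14, 3.14, 3.14].

## Interface

Orientations are given as a unit quaternion [w, x, y, z].
In Python, from rig import manip gives the robot as it stands.
- The arm moves only by the shell command python3 -m pendant 'ROWS' [FORCE]. ROWS is JSON, a list of rows, each an object of numbers: "jaw": the opening, from -1 (shut) to 1 (fully open); "tx", "ty", "tz": the shift along the world's x, y, z in cm; "ax", "ay", "az": the turn, a rotation vector about the world's x, y, z in degrees. In form: [{"jaw": .., "tx": .., "ty": .., "tz": .., "ax": .., "ay": .., "az": ..}, ...]. A call has 1 to 10 rows; each row is the pose to reach, as a shift and turn from the pose commanded when the call began; what a row does not reach only later rows make up. A row lasts 1/8 s, in which the tool goes at most 62.5 mm and 10.7 degrees, less where a joint would pass 70% of its speed; a pose out of reach is approached as far as the arm can. A call with a gripper value outside its range is refused whole. The fingers move at their own pace and stop on an object; FORCE is the grip in N (left out, the last holds). Time passes only in rows, so rows that repeat a pose let the fingers close. It gives the time, the measured TCP pose, the force, the opening and the grip force at its end, in the units of the state.
- manip.get_state(): the state, without advancing time (a new reading comes with each control period).
- manip.get_image(name): name is "scene" or "top" or "wrist"; returns a dict with "pixels" (480x640x3 uint8, blue, green, red), "depth" (480x640 float32, m along the optical axis (not along the pixel's ray), 0 where there is no reading), "fx", "fy", "cx", "cy" (pixels), "pose" (4x4, takes a point from camera to world coordinates). Camera axes: x right, y down, z forward; pixel columns grow to the right and rows downward; lengths in m; the calibration is good to about 2 mm. A picture is of the moment at which its call begins.
- manip.sign_off(): hands the job in; it is judged then, once.
The state is a dict: "clock": time; "qpos": joint angles; "qd": joint speeds; "effort": joint torques, N m; "position": TCP position; "ee_rot": TCP orientation; "contact_force": force on the tool from outside, world axes, zero at the start; "moment": the same for the moment, N m; "width": finger opening in m; "gripper_force": force on a finger pad.
Only numpy, scipy, OpenCV 4.12 (cv2) and the standard library are available. Lean on these libraries where they do the work, as an engineer would, in place of code of your own. Each camera call takes 0.05 s, during which the arm holds its last target. There are 200 camera calls.

## Working session

There is one attempt and no reset: what is moved stays moved. The work goes in short steps, Python scripts to look and compute and a shell command to move; the robot and the scene stay as the last step left them, time stands still between calls to the robot, and variables do not carry over. Pictures are saved under pics/ and viewed, at most 10 in all, crops included, and the job is handed in when it is done.

```bash
ls; mkdir -p pics; python3 - <<'E'
from rig import manip
import cv2,numpy as np
np.set_printoptions(precision=4,suppress=True)
s=manip.get_state();print(s, manip.grip_point_offset)
ims=[]
for n in("scene","top"):
    d=manip.get_image(n);np.savez('pics/%s0.npz'%n,**d);cv2.imwrite('pics/%s0.png'%n,d['pixels']);print(n,d['fx'],d['cx'],d['cy'],d['pose'])
E
```

```text
pics
{'clock': 0.0, 'qpos': array([ 1.172 ,  0.2766,  1.5062, -0.    ,  1.3607, -0.121 ]), 'qd': array([ 0.0004, -0.001 ,  0.003 ,  0.0005, -0.001 , -0.001 ]), 'effort': array([  0.0002, -41.6809, -24.5795,  -0.0001,   0.0115,   0.    ]), 'position': array([0.1575, 0.5525, 0.2304]), 'ee_rot': array([-0.0002,  0.1384,  0.9904, -0.0009]), 'contact_force': array([1.8261, 0.3535, 0.6402]), 'moment': array([-0.0709,  0.0324, -0.0003]), 'gripper_force': 0.0, 'width': 0.0855424861435093} 0.0187
scene 524.5868880995471 311.11557312467676 231.6469637221616 [[ 0.0141  0.728  -0.6855  1.301 ]
 [ 0.9999 -0.0042  0.016  -0.0134]
 [ 0.0088 -0.6856 -0.7279  0.9621]
 [ 0.      0.      0.      1.    ]]
top 606.7103995417447 316.7102444519887 232.42305309938135 [[ 0.0044 -0.9991  0.043   0.4411]
 [-1.     -0.0044  0.0008  0.0073]
 [-0.0006 -0.0431 -0.9991  1.7712]
 [ 0.      0.      0.      1.    ]]
```

View pics/scene0.png

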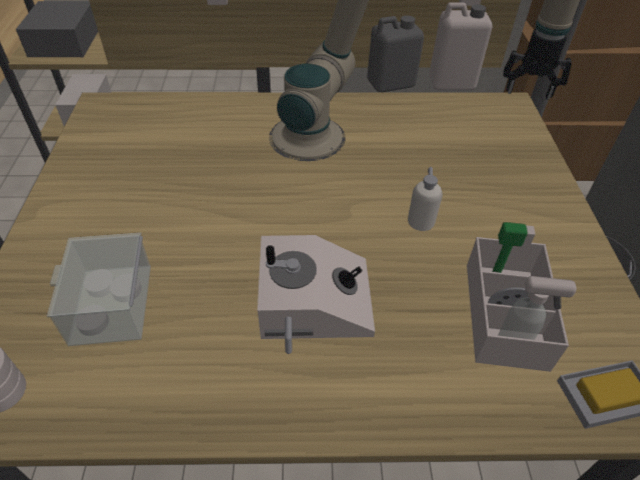

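View pics/top0.png

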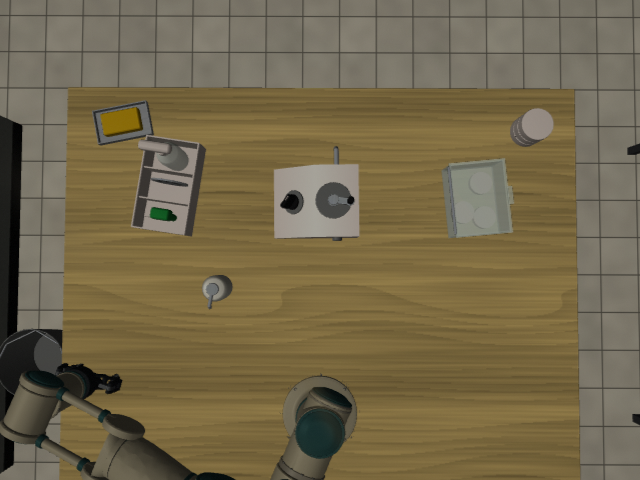

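The scene view shows the doser at about (315,290): crank handle (270,255), hub (292,265), dial (346,279). In the top view the hub is at (333,200), the handle at (350,201) and the dial at (291,202). The dispenser is at (217,288), the caddy on the left and the bin on the right.

```bash
cat > h.py <<'E'
import cv2,numpy as np
np.set_printoptions(precision=4,suppress=True)
def cloud(d):
    v,u=np.mgrid[0:480,0:640];z=d['depth']
    p=np.stack([(u-d['cx'])/d['fx']*z,(v-d['cy'])/d['fy']*z,z],-1)
    T=d['pose'];return p@T[:3,:3].T+T[:3,3]
def ray(d,u,v,h):
    T=d['pose'];r=T[:3,:3]@np.array([(u-d['cx'])/d['fx'],(v-d['cy'])/d['fy'],1]);o=T[:3,3]
    return o+r*(h-o[2])/r[2]
E
python3 - <<'E'
from h import *
for n in("scene","top"):
    d=np.load('pics/%s0.npz'%n);P=cloud(d);x,y,z=P[...,0],P[...,1],P[...,2]
    reg=(abs(x-.52)<.2)&(abs(y)<.2)&(d['depth']>0)
    tab=reg&(z<.01);print(n,'table z',np.median(z[tab]))
    for nm,lo,hi in(('body',.012,.2),('top',.099,.112),('post',.14,.18)):
        m=reg&(z>lo)&(z<hi);q=P[m]
        if nm!='post':
            mm=cv2.morphologyEx(m.astype(np.uint8),cv2.MORPH_OPEN,np.ones((5,5)));q=P[mm>0]
        print(nm,len(q),q.mean(0),q.min(0),q.max(0),cv2.minAreaRect(q[:,:2].astype(np.float32)*1000))
    # dark pixels
    m=reg&(z>.05)&(d['pixels'].max(-1)<60);nn,l,st,c=cv2.connectedComponentsWithStats(m.astype(np.uint8))
    for i in range(1,nn):
        if st[i,4]>8:print('dark',st[i],c[i],P[l==i].mean(0),P[l==i][:,2].max())
a=cv2.imread('pics/scene0.png')[225:355,250:382];b=cv2.imread('pics/top0.png')[140:245,265:370]
cv2.imwrite('pics/c.png',np.hstack([cv2.resize(a,(400,400),interpolation=2),cv2.resize(b,(400,400),interpolation=2)]))
E
```

```text
scene table z 0.0006655150372702479
body 10219 [0.6327 0.0069 0.0836] [ 0.5    -0.1056  0.0124] [0.7196 0.1363 0.1747] ((610.0562744140625, 15.651153564453125), (217.20399475097656, 240.65176391601562), 0.9482981562614441)
top 3095 [ 0.6208 -0.0408  0.1056] [ 0.5027 -0.1056  0.0991] [0.707  0.0964 0.112 ] ((604.2632446289062, -4.218284606933594), (204.1775360107422, 201.25270080566406), 0.5326294302940369)
post 135 [ 0.6049 -0.0789  0.161 ] [ 0.5895 -0.0883  0.1401] [ 0.6113 -0.0699  0.1747] ((600.8702392578125, -79.06771087646484), (20.964675903320312, 18.151813507080078), 16.40569305419922)
dark [266 246   9  19 137] [269.9927 254.8978] [ 0.6063 -0.0797  0.1561] 0.17473521062570352
dark [338 267  23  22 268] [347.8321 277.7985] [0.6105 0.082  0.0855] 0.1103186309661136
top table z -0.0006562823820671637
body 6151 [0.6    0.0102 0.0875] [ 0.4931 -0.1066  0.0121] [0.7175 0.1338 0.1814] ((604.810302734375, 13.868743896484375), (224.38156127929688, 239.04405212402344), 0.5033429265022278)
top 497 [ 0.5837 -0.0485  0.1048] [ 0.5031 -0.105   0.099 ] [0.703  0.0196 0.1119] ((600.1174926757812, -41.003082275390625), (204.83963012695312, 101.65364074707031), 8.637402534484863)
post 41 [ 0.5968 -0.0794  0.1667] [ 0.5893 -0.0871  0.1414] [ 0.6074 -0.0713  0.1765] ((597.7005004882812, -80.46905517578125), (15.29150390625, 16.880983352661133), 45.64496612548828)
dark [281 194  18  16 214] [290.229  201.8972] [0.5983 0.0828 0.0873] 0.11594197567387776
dark [347 195   7   9  49] [350.     199.5306] [ 0.5986 -0.0797  0.1598] 0.18139172016381888
dark [336 237   6   4  16] [339.125  238.6875] [ 0.497  -0.0542  0.0707] 0.07810450821143089
```

View pics/c.png

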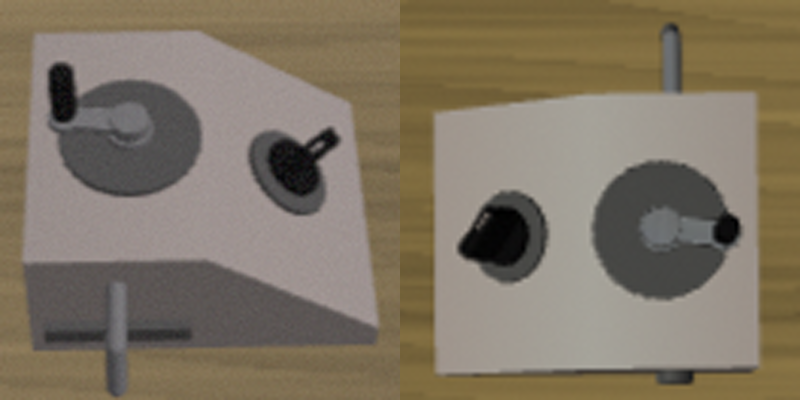

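The dial bar's mark is too small to read here, so I'll bring the wrist camera over the slope.

```bash
python3 -m pendant '[{"jaw":1,"tx":0,"ty":-5,"tz":6},{"jaw":1,"tx":4,"ty":-11,"tz":8,"az":4},{"jaw":1,"tx":9,"ty":-17,"tz":8,"az":8},{"jaw":1,"tx":14,"ty":-23,"tz":8,"az":12},{"jaw":1,"tx":19,"ty":-28,"tz":8,"az":16},{"jaw":1,"tx":24,"ty":-32,"tz":8,"az":16},{"jaw":1,"tx":29,"ty":-35,"tz":8,"az":16},{"jaw":1,"tx":29,"ty":-35,"tz":8,"az":16},{"jaw":1,"tx":29,"ty":-35,"tz":8,"az":16}]'
python3 -m pendant '[{"jaw":1,"tx":3,"ty":0,"tz":0,"ax":-9},{"jaw":1,"tx":6,"ty":0,"tz":0,"ax":-18},{"jaw":1,"tx":10,"ty":-1,"tz":-2,"ax":-27},{"jaw":1,"tx":13,"ty":-2,"tz":-4,"ax":-35},{"jaw":1,"tx":14.5,"ty":-2,"tz":-6,"ax":-35},{"jaw":1,"tx":15.5,"ty":-2,"tz":-8,"ax":-35},{"jaw":1,"tx":15.5,"ty":-2,"tz":-8,"ax":-35},{"jaw":1,"tx":15.5,"ty":-2,"tz":-8,"ax":-35}]'
python3 - <<'E'
from rig import manip
from h import *
s=manip.get_state();print(s['position'],s['ee_rot'],s['qpos'],s['contact_force'])
d=manip.get_image('wrist');np.savez('pics/w1.npz',**d);cv2.imwrite('pics/w1.png',d['pixels']);print(d['pose'],d['fx'])
E
```

```text
[0.1575 0.5525 0.2305] [-0.0002  0.1385  0.9904 -0.0008] [ 1.172   0.2765  1.506   0.      1.3607 -0.121 ] [-0.113   0.4339 -0.8422]
[[ 0.2739  0.9263  0.2589  0.0915]
 [ 0.9618 -0.263  -0.0763  0.5703]
 [-0.0026  0.2699 -0.9629  0.3712]
 [ 0.      0.      0.      1.    ]] 335.90783902029807invalid input at $[0]: expected keys jaw, tx, ty, tz, ax, ay, az
invalid input at $[0]: expected keys jaw, tx, ty, tz, ax, ay, az
```

View pics/w1.png

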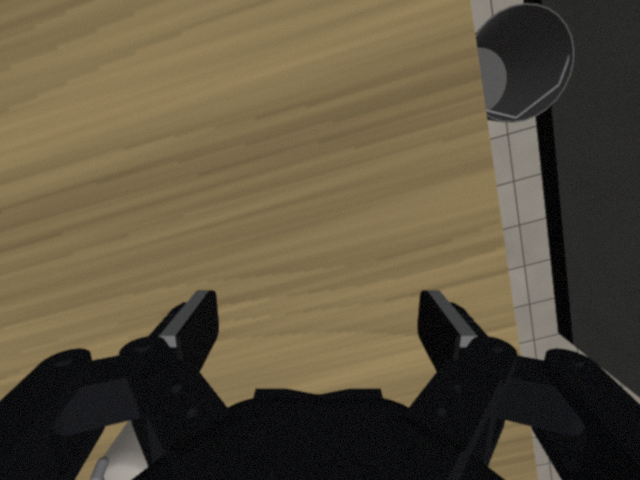

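All seven keys are required, so nothing moved. This picture shows only bare table, with the fingers at (210,310) and (430,310).

```bash
python3 -m pendant '[{"jaw":1,"tx":0,"ty":-5,"tz":6,"ax":0,"ay":0,"az":0},{"jaw":1,"tx":4,"ty":-11,"tz":8,"ax":0,"ay":0,"az":4},{"jaw":1,"tx":9,"ty":-17,"tz":8,"ax":0,"ay":0,"az":8},{"jaw":1,"tx":14,"ty":-23,"tz":8,"ax":0,"ay":0,"az":12},{"jaw":1,"tx":19,"ty":-28,"tz":8,"ax":0,"ay":0,"az":16},{"jaw":1,"tx":24,"ty":-32,"tz":8,"ax":0,"ay":0,"az":16},{"jaw":1,"tx":29,"ty":-35,"tz":8,"ax":0,"ay":0,"az":16},{"jaw":1,"tx":29,"ty":-35,"tz":8,"ax":0,"ay":0,"az":16},{"jaw":1,"tx":29,"ty":-35,"tz":8,"ax":0,"ay":0,"az":16}]'
python3 -m pendant '[{"jaw":1,"tx":3,"ty":0,"tz":0,"ax":-9,"ay":0,"az":0},{"jaw":1,"tx":6,"ty":0,"tz":0,"ax":-18,"ay":0,"az":0},{"jaw":1,"tx":10,"ty":-1,"tz":-2,"ax":-27,"ay":0,"az":0},{"jaw":1,"tx":13,"ty":-2,"tz":-4,"ax":-35,"ay":0,"az":0},{"jaw":1,"tx":14.5,"ty":-2,"tz":-6,"ax":-35,"ay":0,"az":0},{"jaw":1,"tx":15.5,"ty":-2,"tz":-8,"ax":-35,"ay":0,"az":0},{"jaw":1,"tx":15.5,"ty":-2,"tz":-8,"ax":-35,"ay":0,"az":0},{"jaw":1,"tx":15.5,"ty":-2,"tz":-8,"ax":-35,"ay":0,"az":0}]'
python3 - <<'E'
from rig import manip
from h import *
s=manip.get_state();print(s['position'],s['ee_rot'],s['qpos'],s['contact_force'])
d=manip.get_image('wrist');np.savez('pics/w2.npz',**d);cv2.imwrite('pics/w2.png',d['pixels']);print(d['pose'])
E
```

```text
clock: 1.27
position: [0.4506, 0.2003, 0.3104]
ee_rot: [-0.0, 0.002, 1.0, -0.001]
contact_force: [-1.1, -0.8, -0.0]
width: 0.0854
gripper_force: 0.0
clock: 2.28
position: [0.6024, 0.1824, 0.2332]
ee_rot: [0.001, 0.0, 0.954, -0.3]
contact_force: [0.0, -0.5, 0.0]
width: 0.0854
gripper_force: 0.0
[0.6024 0.1824 0.2332] [ 0.0006  0.0002  0.9539 -0.3   ] [ 0.4792  0.526   1.2609 -0.5352  1.6519 -1.0538] [ 0.0023 -0.4878  0.0026]
[[ 0.0004  0.9626  0.271   0.5335]
 [ 0.8194  0.155  -0.5518  0.2628]
 [-0.5732  0.2223 -0.7887  0.3481]
 [ 0.      0.      0.      1.    ]]
```

View pics/w2.png

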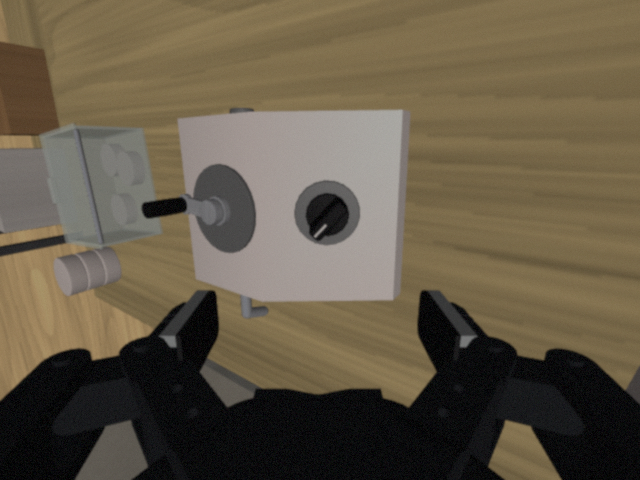

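The dial's collar is centred near (327,213), and the bar runs from (342,198) to the white mark at about (319,231), so the value is roughly 2 rad. The crank handle is at (165,207) and its hub at (213,210).

```bash
cat > dial.py <<'E'
from h import *
import sys
d=np.load(sys.argv[1]);P=cloud(d);im=d['pixels'];x,y,z=[P[...,i] for i in range(3)]
v,u=np.mgrid[0:480,0:640]
ok=(d['depth']>0)
white=ok&(im.min(-1)>120)&(im.max(-1)-im.min(-1).astype(int)<45)&(z>.015)&(z<.12)&(abs(x-.602)<.12)&(abs(y-.015)<.14)
top=white&(abs(z-.105)<.006)&(y<0)
nrm=np.array([0,.574,.819]);
s=white&(y>.03)&(z<.09)
q=P[s];c=q.mean(0);n=np.linalg.svd(q-c,full_matrices=False)[2][2];n*=np.sign(n[2]);
r=abs((q-c)@n)<.004;q=q[r];c=q.mean(0);n=np.linalg.svd(q-c,full_matrices=False)[2][2];n*=np.sign(n[2])
print('slope n',n,'tilt',np.degrees(np.arccos(n[2])),'yaw',np.arctan2(-n[1],-n[0]),'dial pt off',(np.array([.602,.075,.063])-c)@n,'top z',np.median(z[top]))
m=cv2.morphologyEx((white).astype(np.uint8),cv2.MORPH_CLOSE,np.ones((5,5)));
for nm,mm in(('all',P[(m>0)&(z>.015)&(z<.115)]),):
    print(nm,cv2.minAreaRect(mm[:,:2].astype(np.float32)*1000),mm.min(0),mm.max(0))
h=(P-c)@n
ex=np.cross(n,[1,0,0]);  # approx uphill? 
up=-np.array([n[0],n[1],0])/np.hypot(n[0],n[1]);up=up-n*(up@n);up/=np.linalg.norm(up);side=np.cross(n,up)
near=ok&(np.linalg.norm(P-np.array([.602,.085,.08]),axis=-1)<.06)
# collar+dial: non-white blob near dial, outer edge = collar ellipse; cast onto plane h=6mm
blob=near&~(im.min(-1)>115)
nn,l,st,cc=cv2.connectedComponentsWithStats(cv2.morphologyEx(blob.astype(np.uint8),cv2.MORPH_CLOSE,np.ones((9,9))));k=1+st[1:,4].argmax();print(st[k])
cn=max(cv2.findContours((l==k).astype(np.uint8),0,1)[0],key=len)[:,0].astype(float)
T=d['pose']
def onplane(uv,hh):
    R=np.c_[(uv[:,0]-d['cx'])/d['fx'],(uv[:,1]-d['cy'])/d['fy'],np.ones(len(uv))]@T[:3,:3].T;o=T[:3,3]
    return o+R*((hh-(o-c)@n)/(R@n))[:,None]
W=onplane(cn,.006);ab=np.c_[(W-c)@up,(W-c)@side].astype(np.float32)*1000
E=cv2.fitEllipse(ab);print('collar ellipse',E)
cen=c+up*E[0][0]/1000+side*E[0][1]/1000;print('dial base',cen,'grip',cen+n*.037,'TCP',cen+n*.0183)
bar=near&(h>.034)&(h<.055);print('bar px',bar.sum(),'h',np.percentile(h[bar],[50,95]))
B=np.c_[(P[bar]-cen)@up,(P[bar]-cen)@side].astype(np.float32)*1000;print('bar rect',cv2.minAreaRect(B),B.mean(0))
bt=bar
mk=bar&(im.min(-1)>100)
uv=np.c_[u[mk],v[mk]].astype(float);W=onplane(uv,.044)-cen;M=np.c_[W@up,W@side]*1000;print('mark',len(M),M.mean(0))
# value: uphill-from-mark direction; mark dir angle
uv=np.c_[u[bar],v[bar]].astype(float);W=onplane(uv,.044)-cen;B=np.c_[W@up,W@side]*1000
w,V=np.linalg.eigh(np.cov(B.T));a=V[:,1];a*=-np.sign(a@M.mean(0)) if len(M) else 1
# side=n x up is anticlockwise from up; value clockwise
print('bar dir(up,side)',a,'value',(-np.arctan2(a[1],a[0]))%(2*np.pi),'world bar dir',a[0]*up+a[1]*side)
E
python3 dial.py pics/w2.npz
python3 - <<'E'
from h import *
# crank post / hub from wrist and top
for f in('w2','top0','scene0'):
    d=np.load('pics/%s.npz'%f);P=cloud(d);m=(d['depth']>0)&(abs(P[...,0]-.6)<.1)&(abs(P[...,1]+.05)<.08)&(P[...,2]>.165)&(P[...,2]<.19)
    print(f,m.sum(),P[m].mean(0))
E
```

```text
slope n [-0.0078  0.5746  0.8184] tilt 35.076552592699315 yaw -1.5571483845025857 dial pt off 0.0022601321784552573 top z 0.10356106613576732
all ((609.7669677734375, 14.061882019042969), (220.994384765625, 240.68055725097656), 1.0221436023712158) [ 0.5002 -0.1075  0.0151] [0.7213 0.1351 0.1054]
[ 294  180   66   65 3318]
collar ellipse ((14.4978666305542, 8.104578971862793), (65.93048858642578, 66.2798080444336), 81.04020690917969)
dial base [0.6029 0.0734 0.0614] grip [0.6026 0.0946 0.0917] TCP [0.6027 0.0839 0.0764]
bar px 712 h [0.0436 0.045 ]
bar rect ((0.10424041748046875, 0.8025379180908203), (41.96382141113281, 14.210980415344238), 47.53022003173828) [ 0.0662 -0.4535]
mark 42 [7.4505 8.9983]
bar dir(up,side) [-0.6715 -0.741 ] value 2.3070349603695517 world bar dir [-0.7484  0.5394 -0.3859]
w2 175 [ 0.6007 -0.0782  0.1685]
top0 30 [ 0.5978 -0.0802  0.1713]
scene0 63 [ 0.6027 -0.0789  0.1706]
```

Dial value is about 2.3 rad. Joint 6 gets too near its limit for one twist, so I'll use two grasps. First I'll roll −42° about the dial axis and approach.

```bash
python3 -m pendant '[{"jaw":1,"tx":0,"ty":0,"tz":-1,"ax":0,"ay":-6,"az":-8.6},{"jaw":1,"tx":0,"ty":-1,"tz":-3,"ax":0,"ay":-12,"az":-17.2},{"jaw":1,"tx":0,"ty":-2.5,"tz":-5.5,"ax":0,"ay":-18,"az":-25.8},{"jaw":1,"tx":0,"ty":-4,"tz":-7.5,"ax":0,"ay":-24.1,"az":-34.4},{"jaw":1,"tx":0,"ty":-5.1,"tz":-8.9,"ax":0,"ay":-24.1,"az":-34.4},{"jaw":1,"tx":0,"ty":-5.1,"tz":-8.9,"ax":0,"ay":-24.1,"az":-34.4}]' 40
python3 - <<'E'
from rig import manip
from h import *
s=manip.get_state();print(s['position'],s['qpos'])
d=manip.get_image('wrist');np.savez('pics/w3.npz',**d);cv2.imwrite('pics/w3.png',d['pixels'])
from scipy.spatial.transform import Rotation as R
print(R.from_quat(s['ee_rot'][[1,2,3,0]]).as_matrix())
E
python3 dial.py pics/w3.npz
```

```text
clock: 3.08
position: [0.6022, 0.1311, 0.1425]
ee_rot: [0.107, 0.34, 0.891, -0.281]
contact_force: [0.0, -1.0, -0.3]
width: 0.085
gripper_force: 0.0
[0.6022 0.1311 0.1425] [ 0.4136  0.5542  1.4487 -0.5582  1.4375 -0.2659]
[[-0.7454  0.6666 -0.0009]
 [ 0.5464  0.6102 -0.5737]
 [-0.3819 -0.4281 -0.8191]]
slope n [-0.0079  0.5744  0.8186] tilt 35.05858990241613 yaw -1.5569681625026168 dial pt off 0.002225249065638016 top z 0.10356691798399367
all ((604.6611328125, 13.930160522460938), (200.43661499023438, 240.8260498046875), 0.9075877070426941) [ 0.5027 -0.1071  0.0163] [0.7049 0.1352 0.1054]
[ 273  196   93   94 6573]
collar ellipse ((17.31987762451172, 10.370198249816895), (65.7884292602539, 68.8019790649414), 136.62535095214844)
dial base [0.6035 0.0736 0.0613] grip [0.6032 0.0948 0.0916] TCP [0.6033 0.0841 0.0763]
bar px 1419 h [0.0437 0.0449]
bar rect ((-0.13117599487304688, -0.16147804260253906), (41.6507568359375, 13.432632446289062), 47.800148010253906) [-1.291  -1.3852]
mark 69 [8.0262 8.4224]
bar dir(up,side) [-0.6746 -0.7382] value 2.311165897712171 world bar dir [-0.7458  0.5419 -0.3875]
```

View pics/w3.png

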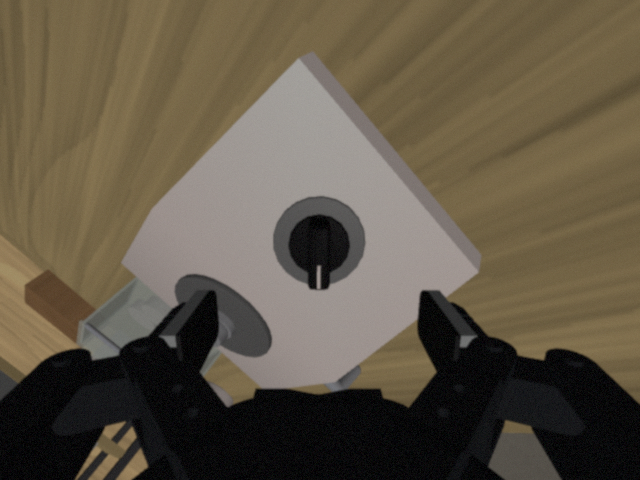

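The bar is upright in the picture at (318,250), with its mark at (319,277), centred between and square to the fingers. Next: descend and grip.

```bash
python3 -m pendant '[{"jaw":1,"tx":0.1,"ty":-2,"tz":-2.8,"ax":0,"ay":0,"az":0},{"jaw":1,"tx":0.1,"ty":-3.6,"tz":-5,"ax":0,"ay":0,"az":0},{"jaw":1,"tx":0.1,"ty":-4.7,"tz":-6.5,"ax":0,"ay":0,"az":0},{"jaw":1,"tx":0.1,"ty":-4.7,"tz":-6.5,"ax":0,"ay":0,"az":0},{"jaw":-1,"tx":0.1,"ty":-4.7,"tz":-6.5,"ax":0,"ay":0,"az":0},{"jaw":-1,"tx":0.1,"ty":-4.7,"tz":-6.5,"ax":0,"ay":0,"az":0},{"jaw":-1,"tx":0.1,"ty":-4.7,"tz":-6.5,"ax":0,"ay":0,"az":0},{"jaw":-1,"tx":0.1,"ty":-4.7,"tz":-6.5,"ax":0,"ay":0,"az":0},{"jaw":-1,"tx":0.1,"ty":-4.7,"tz":-6.5,"ax":0,"ay":0,"az":0}]' 40
```

```text
clock: 4.25
position: [0.6037, 0.0852, 0.0779]
ee_rot: [0.108, 0.341, 0.891, -0.281]
contact_force: [-1.4, 1.9, 3.4]
width: 0.0133
gripper_force: 42.5
```

```bash
python3 -m pendant '[{"jaw":-1,"tx":0,"ty":0,"tz":0,"ax":-0.1,"ay":5.7,"az":8.2},{"jaw":-1,"tx":0,"ty":0,"tz":0,"ax":-0.2,"ay":11.5,"az":16.4},{"jaw":-1,"tx":0,"ty":0,"tz":0,"ax":-0.2,"ay":17.2,"az":24.6},{"jaw":-1,"tx":0,"ty":0,"tz":0,"ax":-0.3,"ay":23,"az":32.8},{"jaw":-1,"tx":0,"ty":0,"tz":0,"ax":-0.4,"ay":28.7,"az":41},{"jaw":-1,"tx":0,"ty":0,"tz":0,"ax":-0.5,"ay":34.4,"az":49.1},{"jaw":-1,"tx":0,"ty":0,"tz":0,"ax":-0.6,"ay":40.2,"az":57.3},{"jaw":-1,"tx":0,"ty":0,"tz":0,"ax":-0.6,"ay":45.9,"az":65.5},{"jaw":-1,"tx":0,"ty":0,"tz":0,"ax":-0.7,"ay":51.7,"az":73.7},{"jaw":-1,"tx":0,"ty":0,"tz":0,"ax":-0.8,"ay":57.4,"az":81.9}]'
python3 -c "
from rig import manip
s=manip.get_state();print(s['qpos'],s['moment'],s['contact_force'])"
```

```text
clock: 5.5
position: [0.6037, 0.0853, 0.0778]
ee_rot: [-0.145, -0.466, 0.831, -0.268]
contact_force: [-0.5, 1.8, 3.1]
width: 0.0136
gripper_force: 42.6
[ 0.35510316  0.59023142  1.57300777 -0.60924441  1.27165484 -1.96514717] [ 0.25294851  0.21633964 -0.21324687] [-0.5187519   1.78376259  3.05027828]
```

Joint 6 is at −1.97, so there's room to finish the remaining ~32° in this grasp after all.

```bash
python3 -m pendant '[{"jaw":-1,"tx":0,"ty":0,"tz":0,"ax":-0.1,"ay":5.7,"az":8.2},{"jaw":-1,"tx":0,"ty":0,"tz":0,"ax":-0.2,"ay":11.5,"az":16.4},{"jaw":-1,"tx":0,"ty":0,"tz":0,"ax":-0.2,"ay":17.2,"az":24.6},{"jaw":-1,"tx":0,"ty":0,"tz":0,"ax":-0.3,"ay":19.5,"az":27.9},{"jaw":-1,"tx":0,"ty":0,"tz":0,"ax":-0.3,"ay":20.7,"az":29.5},{"jaw":-1,"tx":0,"ty":0,"tz":0,"ax":-0.3,"ay":20.7,"az":29.5},{"jaw":-1,"tx":0,"ty":0,"tz":0,"ax":-0.3,"ay":20.7,"az":29.5}]'
python3 - <<'E'
from rig import manip
from h import *
from scipy.spatial.transform import Rotation as R
s=manip.get_state();print(s['qpos'],s['moment'],s['contact_force'],s['effort'])
print(R.from_quat(s['ee_rot'][[1,2,3,0]]).as_matrix())
E
```

```text
clock: 6.38
position: [0.6037, 0.0854, 0.0778]
ee_rot: [0.218, 0.698, -0.649, 0.211]
contact_force: [-2.6, 3.9, 4.7]
width: 0.0131
gripper_force: 62.9
[ 0.355   0.5879  1.5764 -0.6099  1.2663 -2.5851] [ 0.2243 -0.5037 -1.5945] [-2.5716  3.9151  4.7246] [ -1.0423 -49.1103 -16.7216  -3.4552   1.0825  -1.6141]
[[ 0.0688 -0.9975  0.0129]
 [-0.8135 -0.0636 -0.578 ]
 [ 0.5774  0.0292 -0.8159]]
```

The moment has jumped to about 1.6 N m, so the dial is on its stop. I'll unload it slightly, open, back out and look.

```bash
python3 -m pendant '[{"jaw":-1,"tx":0,"ty":0,"tz":0,"ax":0,"ay":-1.7,"az":-2.5},{"jaw":1,"tx":0,"ty":0,"tz":0,"ax":0,"ay":-1.7,"az":-2.5},{"jaw":1,"tx":0,"ty":0,"tz":0,"ax":0,"ay":-1.7,"az":-2.5},{"jaw":1,"tx":0,"ty":0,"tz":0,"ax":0,"ay":-1.7,"az":-2.5},{"jaw":1,"tx":0,"ty":0,"tz":0,"ax":0,"ay":-1.7,"az":-2.5},{"jaw":1,"tx":0,"ty":0,"tz":0,"ax":0,"ay":-1.7,"az":-2.5},{"jaw":1,"tx":0,"ty":3,"tz":4.2,"ax":0,"ay":-1.7,"az":-2.5},{"jaw":1,"tx":0,"ty":6,"tz":8.5,"ax":0,"ay":-1.7,"az":-2.5},{"jaw":1,"tx":0,"ty":8,"tz":12,"ax":0,"ay":-1.7,"az":-2.5},{"jaw":1,"tx":0,"ty":8,"tz":12,"ax":0,"ay":-1.7,"az":-2.5}]'
python3 - <<'E'
from rig import manip
from h import *
s=manip.get_state();print(s['position'],s['qpos'])
for n in('wrist','scene','top'):
    d=manip.get_image(n);np.savez('pics/%s4.npz'%n,**d)
    if n=='wrist':cv2.imwrite('pics/w4.png',d['pixels'])
E
python3 dial.py pics/wrist4.npz
```

```text
clock: 7.62
position: [0.6053, 0.167, 0.2004]
ee_rot: [0.21, 0.682, -0.666, 0.218]
contact_force: [-0.8, 0.1, 0.4]
width: 0.0856
gripper_force: 0.0
[0.6053 0.167  0.2004] [ 0.4642  0.5319  1.3371 -0.5518  1.5621 -2.6131]
slope n [-0.008   0.5739  0.8189] tilt 35.024715347252084 yaw -1.5568901414522434 dial pt off 0.0023398678151259032 top z 0.10323309943839754
all ((608.8583984375, 13.568550109863281), (209.49203491210938, 241.12237548828125), 0.958108127117157) [ 0.5031 -0.1079  0.017 ] [0.7146 0.1351 0.1052]
[ 286  188   74   72 4078]
collar ellipse ((10.789295196533203, 0.23480400443077087), (66.34663391113281, 66.61773681640625), 93.59761810302734)
dial base [0.6035 0.0729 0.0616] grip [0.6033 0.0941 0.0919] TCP [0.6034 0.0834 0.0766]
bar px 852 h [0.0437 0.0449]
bar rect ((-0.3671894073486328, 0.06949090957641602), (41.047245025634766, 13.986144065856934), 0.12339913100004196) [0.8699 0.226 ]
mark 36 [-11.9303  -0.0672]
bar dir(up,side) [ 0.9999 -0.0111] value 0.011128253050605313 world bar dir [ 0.0003 -0.8189  0.5739]
```

View pics/w4.png

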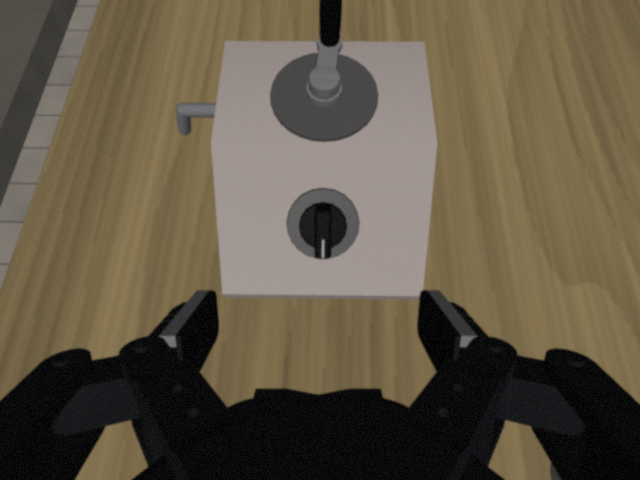

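The wrist view shows the dial bar straight up the slope at (323,230) with its white mark at the low end (323,250). Measured value is 0.01 rad, so it is shut. Now the crank: work out the turn to a tool-down pose above the handle.

```bash
python3 - <<'E'
from rig import manip
from h import *
from scipy.spatial.transform import Rotation as R
s=manip.get_state();c=R.from_quat(s['ee_rot'][[1,2,3,0]])
r=(R.from_quat([0,1,0,0])*c.inv()).as_rotvec(degrees=True);print(r,np.linalg.norm(r))
print((np.array([.602,-.079,.25])-s['position'])*100)
E
```

```text
[ 28.0094 -27.6942 -88.1587] 96.55805487511645
[ -0.0993 -24.3421   5.3748]
```

```bash
python3 -m pendant '[{"jaw":1,"tx":0,"ty":0,"tz":5,"ax":2.8,"ay":-2.8,"az":-8.8},{"jaw":1,"tx":0,"ty":-2,"tz":8,"ax":5.6,"ay":-5.5,"az":-17.6},{"jaw":1,"tx":0,"ty":-4,"tz":8,"ax":8.4,"ay":-8.3,"az":-26.5},{"jaw":1,"tx":0,"ty":-7,"tz":8,"ax":11.2,"ay":-11.1,"az":-35.3},{"jaw":1,"tx":0,"ty":-10,"tz":8,"ax":14,"ay":-13.8,"az":-44.1},{"jaw":1,"tx":0,"ty":-14,"tz":8,"ax":16.8,"ay":-16.6,"az":-52.9},{"jaw":1,"tx":0,"ty":-18,"tz":8,"ax":19.6,"ay":-19.4,"az":-61.7},{"jaw":1,"tx":0,"ty":-21,"tz":8,"ax":22.4,"ay":-22.2,"az":-70.5},{"jaw":1,"tx":-0.1,"ty":-23,"tz":7,"ax":25.2,"ay":-24.9,"az":-79.3},{"jaw":1,"tx":-0.1,"ty":-24.3,"tz":6,"ax":28,"ay":-27.7,"az":-88.2}]'
python3 -m pendant '[{"jaw":1,"tx":0,"ty":0,"tz":0,"ax":0,"ay":0,"az":0},{"jaw":1,"tx":0,"ty":0,"tz":0,"ax":0,"ay":0,"az":0}]'
python3 - <<'E'
from rig import manip
from h import *
s=manip.get_state();print(s['position'],s['qpos'],s['ee_rot'])
d=manip.get_image('wrist');np.savez('pics/w5.npz',**d);cv2.imwrite('pics/w5.png',d['pixels'])
P=cloud(d);x,y,z=[P[...,i] for i in range(3)];ok=d['depth']>0;im=d['pixels']
m=ok&(z>.150)&(z<.18)&(abs(x-.602)<.04)&(abs(y+.08)<.04);print('handle',m.sum(),P[m].mean(0),np.percentile(z[m],98))
t=m&(z>np.percentile(z[m],98)-.003);print('top',t.sum(),P[t].mean(0),P[t].min(0),P[t].max(0))
g=ok&(z>.098)&(z<.125)&(im.max(-1)<125)&(np.hypot(x-.605,y+.037)<.055)
cn,_=cv2.findContours(cv2.morphologyEx(g.astype(np.uint8),cv2.MORPH_CLOSE,np.ones((7,7))),0,1);cn=max(cn,key=cv2.contourArea)[:,0]
q=P[cn[:,1],cn[:,0]];print('plate',cv2.minEnclosingCircle(q[:,:2].astype(np.float32)*1000),cv2.fitEllipse(q[:,:2].astype(np.float32)*1000))
E
```

```text
clock: 9.02
position: [0.6015, -0.0801, 0.2551]
ee_rot: [-0.001, 0.005, 1.0, 0.0]
contact_force: [0.8, 0.3, -0.6]
width: 0.0851
gripper_force: 0.0
clock: 9.28
position: [0.6024, -0.0778, 0.2567]
ee_rot: [-0.001, 0.0, 1.0, -0.001]
contact_force: [0.1, -0.0, 0.0]
width: 0.0857
gripper_force: 0.0
[ 0.6024 -0.0778  0.2567] [-0.2419  0.3134  1.3877 -0.0017  1.4413 -1.8123] [-0.0006  0.0001  1.     -0.0007]
handle 604 [ 0.599  -0.0813  0.1664] 0.1701400767651224
top 444 [ 0.6006 -0.0815  0.1689] [ 0.5922 -0.0898  0.1671] [ 0.6096 -0.0727  0.1708]
plate ((602.9912719726562, -38.50006866455078), 53.323612213134766) ((604.214599609375, -36.345848083496094), (97.38610076904297, 99.26335144042969), 141.1604766845703)
```

View pics/w5.png

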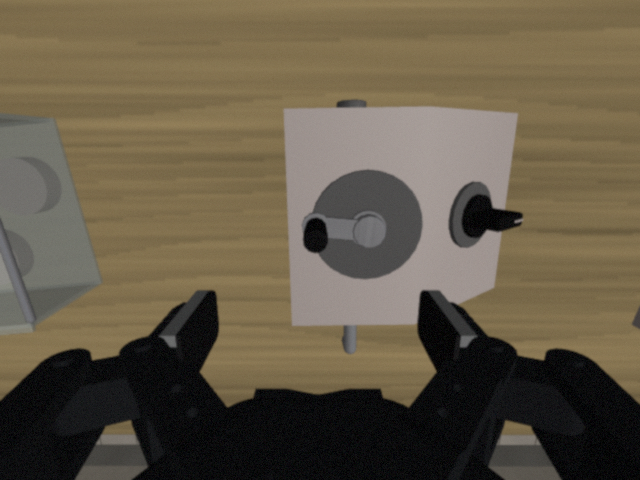

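The handle top is at (316,225) and the hub at (369,230). The axis is at about (0.605, −0.0365) with the post 45 mm from it, so the crank value is about 0.1. Next: descend, then check before gripping.

```bash
python3 -m pendant '[{"jaw":1,"tx":-0.1,"ty":-0.3,"tz":-4,"ax":0,"ay":0,"az":0},{"jaw":1,"tx":-0.1,"ty":-0.3,"tz":-7,"ax":0,"ay":0,"az":0},{"jaw":1,"tx":-0.1,"ty":-0.3,"tz":-10,"ax":0,"ay":0,"az":0},{"jaw":1,"tx":-0.1,"ty":-0.3,"tz":-12,"ax":0,"ay":0,"az":0},{"jaw":1,"tx":-0.1,"ty":-0.3,"tz":-12,"ax":0,"ay":0,"az":0},{"jaw":1,"tx":-0.1,"ty":-0.3,"tz":-12,"ax":0,"ay":0,"az":0}]' 40
```

```text
clock: 10.07
position: [0.6027, -0.0804, 0.1383]
ee_rot: [0.001, -0.0, 1.0, -0.001]
contact_force: [0.4, 0.2, 0.5]
width: 0.0854
gripper_force: 0.0
```

```bash
python3 -m pendant '[{"jaw":1,"tx":-0.2,"ty":-0.1,"tz":-0.2,"ax":0,"ay":0,"az":0},{"jaw":-1,"tx":-0.2,"ty":-0.1,"tz":-0.2,"ax":0,"ay":0,"az":0},{"jaw":-1,"tx":-0.2,"ty":-0.1,"tz":-0.2,"ax":0,"ay":0,"az":0},{"jaw":-1,"tx":-0.2,"ty":-0.1,"tz":-0.2,"ax":0,"ay":0,"az":0},{"jaw":-1,"tx":-0.2,"ty":-0.1,"tz":-0.2,"ax":0,"ay":0,"az":0},{"jaw":-1,"tx":-0.2,"ty":-0.1,"tz":-0.2,"ax":0,"ay":0,"az":0}]' 40
python3 - <<'E'
import numpy as np
from rig import manip
p=manip.get_state()['position'];print(p)
a=np.array([.6048,-.0365]);f0=np.arctan2(-(p[0]-a[0]),-(p[1]-a[1]));print(np.degrees(f0),np.hypot(*(p[:2]-a)))
f0=.089
for k in range(0,5):
  b=f0+np.radians(100*k)
  print(k,[tuple(np.round(4.5*np.array([-np.sin(t)+np.sin(b),-np.cos(t)+np.cos(b)]),2)) for t in b+np.radians(np.arange(10,101,10))])
E
```

```text
clock: 10.82
position: [0.5998, -0.0801, 0.1358]
ee_rot: [0.001, 0.001, 1.0, 0.001]
contact_force: [-0.4, 5.6, 3.0]
width: 0.0173
gripper_force: 39.2
[ 0.59979719 -0.08012327  0.13577153]
6.542221027645903 0.04390920277834746
0 [(np.float64(-0.77), np.float64(0.14)), (np.float64(-1.51), np.float64(0.41)), (np.float64(-2.19), np.float64(0.8)), (np.float64(-2.79), np.float64(1.31)), (np.float64(-3.29), np.float64(1.91)), (np.float64(-3.68), np.float64(2.59)), (np.float64(-3.95), np.float64(3.33)), (np.float64(-4.08), np.float64(4.1)), (np.float64(-4.08), np.float64(4.88)), (np.float64(-3.94), np.float64(5.65))]
1 [(np.float64(0.27), np.float64(0.74)), (np.float64(0.66), np.float64(1.42)), (np.float64(1.17), np.float64(2.02)), (np.float64(1.77), np.float64(2.52)), (np.float64(2.45), np.float64(2.91)), (np.float64(3.19), np.float64(3.18)), (np.float64(3.96), np.float64(3.31)), (np.float64(4.74), np.float64(3.31)), (np.float64(5.52), np.float64(3.17)), (np.float64(6.25), np.float64(2.9))]
2 [(np.float64(0.68), np.float64(-0.39)), (np.float64(1.28), np.float64(-0.9)), (np.float64(1.78), np
[... 376 characters left out ...]
loat64(-1.79), np.float64(-1.49)), (np.float64(-2.52), np.float64(-1.76)), (np.float64(-3.3), np.float64(-1.9)), (np.float64(-4.08), np.float64(-1.89)), (np.float64(-4.85), np.float64(-1.76)), (np.float64(-5.59), np.float64(-1.49)), (np.float64(-6.27), np.float64(-1.09)), (np.float64(-6.87), np.float64(-0.59))]
4 [(np.float64(-0.5), np.float64(0.6)), (np.float64(-0.89), np.float64(1.28)), (np.float64(-1.16), np.float64(2.02)), (np.float64(-1.3), np.float64(2.79)), (np.float64(-1.29), np.float64(3.58)), (np.float64(-1.16), np.float64(4.35)), (np.float64(-0.89), np.float64(5.09)), (np.float64(-0.49), np.float64(5.76)), (np.float64(0.01), np.float64(6.36)), (np.float64(0.61), np.float64(6.87))]
```

Handle gripped. Winding the first 100°, keeping the tool's orientation fixed because the handle spins freely.

```bash
python3 -m pendant '[{"jaw":-1,"tx":-0.77,"ty":0.14,"tz":0,"ax":0,"ay":0,"az":0},{"jaw":-1,"tx":-1.51,"ty":0.41,"tz":0,"ax":0,"ay":0,"az":0},{"jaw":-1,"tx":-2.19,"ty":0.8,"tz":0,"ax":0,"ay":0,"az":0},{"jaw":-1,"tx":-2.79,"ty":1.31,"tz":0,"ax":0,"ay":0,"az":0},{"jaw":-1,"tx":-3.29,"ty":1.91,"tz":0,"ax":0,"ay":0,"az":0},{"jaw":-1,"tx":-3.68,"ty":2.59,"tz":0,"ax":0,"ay":0,"az":0},{"jaw":-1,"tx":-3.95,"ty":3.33,"tz":0,"ax":0,"ay":0,"az":0},{"jaw":-1,"tx":-4.08,"ty":4.1,"tz":0,"ax":0,"ay":0,"az":0},{"jaw":-1,"tx":-4.08,"ty":4.88,"tz":0,"ax":0,"ay":0,"az":0},{"jaw":-1,"tx":-3.94,"ty":5.65,"tz":0,"ax":0,"ay":0,"az":0}]' 40
```

```text
clock: 12.08
position: [0.5597, -0.0255, 0.1357]
ee_rot: [-0.0, 0.001, 1.0, -0.001]
contact_force: [1.9, -3.1, 6.4]
width: 0.0174
gripper_force: 39.7
```

```bash
python3 -m pendant '[{"jaw":-1,"tx":0.27,"ty":0.74,"tz":0,"ax":0,"ay":0,"az":0},{"jaw":-1,"tx":0.66,"ty":1.42,"tz":0,"ax":0,"ay":0,"az":0},{"jaw":-1,"tx":1.17,"ty":2.02,"tz":0,"ax":0,"ay":0,"az":0},{"jaw":-1,"tx":1.77,"ty":2.52,"tz":0,"ax":0,"ay":0,"az":0},{"jaw":-1,"tx":2.45,"ty":2.91,"tz":0,"ax":0,"ay":0,"az":0},{"jaw":-1,"tx":3.19,"ty":3.18,"tz":0,"ax":0,"ay":0,"az":0},{"jaw":-1,"tx":3.96,"ty":3.31,"tz":0,"ax":0,"ay":0,"az":0},{"jaw":-1,"tx":4.74,"ty":3.31,"tz":0,"ax":0,"ay":0,"az":0},{"jaw":-1,"tx":5.52,"ty":3.17,"tz":0,"ax":0,"ay":0,"az":0},{"jaw":-1,"tx":6.25,"ty":2.9,"tz":0,"ax":0,"ay":0,"az":0}]' 40
python3 -m pendant '[{"jaw":-1,"tx":0.68,"ty":-0.39,"tz":0,"ax":0,"ay":0,"az":0},{"jaw":-1,"tx":1.28,"ty":-0.9,"tz":0,"ax":0,"ay":0,"az":0},{"jaw":-1,"tx":1.78,"ty":-1.5,"tz":0,"ax":0,"ay":0,"az":0},{"jaw":-1,"tx":2.17,"ty":-2.18,"tz":0,"ax":0,"ay":0,"az":0},{"jaw":-1,"tx":2.44,"ty":-2.92,"tz":0,"ax":0,"ay":0,"az":0},{"jaw":-1,"tx":2.57,"ty":-3.69,"tz":0,"ax":0,"ay":0,"az":0},{"jaw":-1,"tx":2.57,"ty":-4.48,"tz":0,"ax":0,"ay":0,"az":0},{"jaw":-1,"tx":2.44,"ty":-5.25,"tz":0,"ax":0,"ay":0,"az":0},{"jaw":-1,"tx":2.17,"ty":-5.98,"tz":0,"ax":0,"ay":0,"az":0},{"jaw":-1,"tx":1.77,"ty":-6.66,"tz":0,"ax":0,"ay":0,"az":0}]' 40
```

```text
clock: 13.32
position: [0.621, 0.0064, 0.1358]
ee_rot: [-0.002, 0.001, 1.0, 0.001]
contact_force: [-1.4, 3.4, 7.3]
width: 0.0175
gripper_force: 39.9
clock: 14.58
position: [0.6402, -0.0616, 0.1357]
ee_rot: [0.0, 0.001, 1.0, 0.0]
contact_force: [1.8, 2.1, 5.4]
width: 0.0176
gripper_force: 39.8
```

```bash
python3 -m pendant '[{"jaw":-1,"tx":-0.51,"ty":-0.6,"tz":0,"ax":0,"ay":0,"az":0},{"jaw":-1,"tx":-1.11,"ty":-1.1,"tz":0,"ax":0,"ay":0,"az":0},{"jaw":-1,"tx":-1.79,"ty":-1.49,"tz":0,"ax":0,"ay":0,"az":0},{"jaw":-1,"tx":-2.52,"ty":-1.76,"tz":0,"ax":0,"ay":0,"az":0},{"jaw":-1,"tx":-3.3,"ty":-1.9,"tz":0,"ax":0,"ay":0,"az":0},{"jaw":-1,"tx":-4.08,"ty":-1.89,"tz":0,"ax":0,"ay":0,"az":0},{"jaw":-1,"tx":-4.85,"ty":-1.76,"tz":0,"ax":0,"ay":0,"az":0},{"jaw":-1,"tx":-5.59,"ty":-1.49,"tz":0,"ax":0,"ay":0,"az":0},{"jaw":-1,"tx":-6.27,"ty":-1.09,"tz":0,"ax":0,"ay":0,"az":0},{"jaw":-1,"tx":-6.87,"ty":-0.59,"tz":0,"ax":0,"ay":0,"az":0}]' 40
python3 -m pendant '[{"jaw":-1,"tx":-0.2,"ty":0.2,"tz":0,"ax":0,"ay":0,"az":0},{"jaw":-1,"tx":-0.3,"ty":0.35,"tz":0,"ax":0,"ay":0,"az":0},{"jaw":-1,"tx":-0.3,"ty":0.35,"tz":0,"ax":0,"ay":0,"az":0},{"jaw":-1,"tx":-0.3,"ty":0.35,"tz":0,"ax":0,"ay":0,"az":0}]'
```

```text
clock: 15.82
position: [0.5726, -0.0678, 0.1357]
ee_rot: [0.002, 0.001, 1.0, -0.0]
contact_force: [5.4, 1.2, 4.1]
width: 0.0175
gripper_force: 39.5
clock: 16.32
position: [0.5712, -0.0663, 0.1358]
ee_rot: [0.003, 0.001, 1.0, -0.002]
contact_force: [7.4, -1.8, 2.2]
width: 0.0176
gripper_force: 39.5
```

```bash
python3 -m pendant '[{"jaw":-1,"tx":-0.25,"ty":0.3,"tz":0,"ax":0,"ay":0,"az":0},{"jaw":-1,"tx":-0.25,"ty":0.3,"tz":0,"ax":0,"ay":0,"az":0},{"jaw":-1,"tx":-0.25,"ty":0.3,"tz":0,"ax":0,"ay":0,"az":0}]'
```

```text
clock: 16.7
position: [0.5711, -0.0661, 0.1359]
ee_rot: [0.005, 0.001, 1.0, -0.004]
contact_force: [11.1, -8.8, -2.0]
width: 0.0173
gripper_force: 39.5
```

The tool moved only 0.2 mm while the force rose to 14 N, so the crank is on its stop. I'll unload, release, retreat and verify.

```bash
python3 -m pendant '[{"jaw":-1,"tx":0.35,"ty":-0.45,"tz":0,"ax":0,"ay":0,"az":0},{"jaw":-1,"tx":0.35,"ty":-0.45,"tz":0,"ax":0,"ay":0,"az":0},{"jaw":1,"tx":0.35,"ty":-0.45,"tz":0,"ax":0,"ay":0,"az":0},{"jaw":1,"tx":0.35,"ty":-0.45,"tz":0,"ax":0,"ay":0,"az":0},{"jaw":1,"tx":0.35,"ty":-0.45,"tz":0,"ax":0,"ay":0,"az":0},{"jaw":1,"tx":0.35,"ty":-0.45,"tz":0,"ax":0,"ay":0,"az":0},{"jaw":1,"tx":0.35,"ty":-0.45,"tz":4,"ax":0,"ay":0,"az":0},{"jaw":1,"tx":0.35,"ty":-0.45,"tz":9,"ax":0,"ay":0,"az":0},{"jaw":1,"tx":0.35,"ty":-0.45,"tz":13,"ax":0,"ay":0,"az":0},{"jaw":1,"tx":0.35,"ty":-0.45,"tz":13,"ax":0,"ay":0,"az":0}]'
python3 - <<'E'
from rig import manip
from h import *
d=manip.get_image('wrist');cv2.imwrite('pics/w6.png',d['pixels']);np.savez('pics/w6.npz',**d)
P=cloud(d);x,y,z=[P[...,i] for i in range(3)]
m=(d['depth']>0)&(z>.165)&(z<.176)&(np.hypot(x-.605,y+.0365)<.07)&(d['pixels'].max(-1)<90);p=P[m].mean(0);print(m.sum(),p)
v=np.arctan2(-(p[0]-.6048),-(p[1]+.0365));print('crank',v+.014+2*np.pi)
E
python3 dial.py pics/w6.npz | tail -1
```

```text
clock: 17.95
position: [0.5716, -0.0675, 0.2692]
ee_rot: [0.004, 0.001, 1.0, -0.002]
contact_force: [0.0, -0.0, 0.3]
width: 0.0854
gripper_force: 0.0
427 [ 0.5718 -0.0678  0.1688]
crank 7.108024501036837
bar dir(up,side) [-0.9963  0.0859] value 3.2276026005027787 world bar dir [ 0.0747  0.8168 -0.572 ]
```

View pics/w6.png

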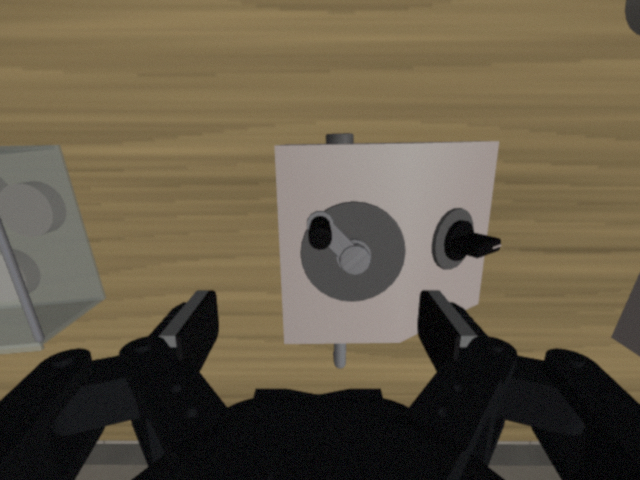

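The crank handle is at (319,232) and the hub at (354,257), which gives 7.1 rad: on its stop. The dial bar still lies along the slope with its mark at the low end (497,245). The 3.23 is the script's half-turn ambiguity in this oblique view, and nothing has touched the dial since I measured it shut. The gripper is open and clear.

```bash
python3 -c "
from rig import manip
print(manip.sign_off())"
```

```text
the job is handed in; nothing more can be done
None
```

I turned the dial to its anticlockwise stop (measured 0.01 rad), then wound the crank clockwise to its stop (about 7.1 rad), let go of both and handed the job in at about 18 s; the arm never went near the caddy, bin or dispenser, though I did not re-measure where they stand.

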